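Fetch the trivet slat out of its covered case

ROBOT

A 6-joint arm with a two-finger parallel gripper is mounted at the origin on a cart in front of the work surface, level with it; the furniture and walls round the work are solid. World frame = base frame: x ahead of the robot, y to its left, z up, the work surface at z = 0. Lengths are in m, angles in rad, forces in N, time in s.
With the tool pointing down it reaches from about 0.35 to 0.975 m from the base axis. Payload 4.9 kg.
Tool frame: the origin (TCP) lies on the centre line of the jaws, within the pads' length; the fingertips stand 14 mm ahead of it and the grasp point (between the pads) lies 5 mm behind it (manip.nose_length is the distance from the TCP to the fingertips, in m); z points along the fingers, y is the line along which they close (so a half turn about z gives the same grasp; the last joint's range is limited). The gripper opens to 85 mm and grips with 20 to 120 N. Pads are 22 mm wide; open, the fingers measure 114 mm over their backs; the gripper's body (76 mm by 85 mm) begins 54 mm behind the grasp point. The pads swing forward as they close: fully open they stand 13 mm farther back than shut.
Start: joints at [-0.119, 0.053, 1.613, -0, 1.476, -0.119], TCP at [0.625, 0, 0.245] pointing down, gripper open.
Joint ranges: [-3.01, 3.01], [-1.01, 2.22], [0.06, 2.58], [-1.02, 4.17], [0.09, 2.62], [-3.14, 3.14]. Speed limits (rad/s): [2.57, 2.57, 3.14, 3.14, 3.14, 3.14].

INTERFACE

Orientations are given as a unit quaternion [w, x, y, z].
In Python, from plant import manip, imaging gives the robot as it stands.
- The arm moves only by the tool play_rows, never from a script. Its argument "commands" is a list of rows, each a list of 6 numbers: the shift along the tool's x, y, z in mm, then the turn, a rotation vector about the tool's x, y, z in degrees. A call has 1 to 5 rows; each row shifts and turns the commanded pose from where the row before left it, along the tool's axes as they then stand; what a row does not reach is not made up. A row lasts 1/12 s, in which the tool goes at most 41.7 mm and 7.16 degrees, less where a joint would pass 70% of its speed; a pose out of reach is approached as far as the arm can. A call is refused whole if a number of a shift passes 41.7 or a number of a turn 7.16, either way. A call with a gripper value outside its range is refused whole. "hand" is the finger opening in mm, from 0 to 85.4, set as the call begins (left out, the last holds). The fingers move at their own pace and stop on an object; the grip force is fixed at half the most. Time passes only in rows, so rows that do not move let the fingers close. It gives the time, the measured TCP pose, the force, the opening and the grip force at its end, in the units of the state.
- manip.state(): the state, without advancing time (a new reading comes with each control period).
- imaging.grab_frame(name): name is "scene" or "side" or "wrist"; returns a dict with "image" (480x640x3 uint8, red, green, blue), "fx", "fy", "cx", "cy" (pixels), "R" (3x3) and "t" (3): a world point X has camera coordinates R X + t; the wrist camera has in their place "mount" (4x4, takes a point from camera to tool coordinates, whose origin is the TCP and whose axes are the flange's). Camera axes: x right, y down, z forward; pixel columns grow to the right and rows downward; lengths in m; the calibration is good to about 2 mm. A picture is of the moment at which its call begins: read the wrist's pose just before it. There is no depth.
- manip.job_done(): hands the job in; it is judged then, once.
The state is a dict: "time": time; "joint_pos": joint angles; "joint_vel": joint speeds; "joint_efforts": joint torques, N m; "tool_pos": TCP position; "tool_rot": TCP orientation; "contact_force": force on the tool from outside, world axes, zero at the start; "ft_torque": the same for the moment, N m; "gripper_width": opening from 0.0 (shut) to 1.0 (fully open); "grasp_force": force on a finger pad.
Only numpy, scipy, OpenCV 4.12 (cv2) and the standard library are available. Lean on these libraries where they do the work, as an engineer would, in place of code of your own. Each camera call takes 0.05 s, during which the arm holds its last target. There are 200 camera calls.

TASK

The wooden trivet slat lies in the low worktop case, whose opening is shorter than the slat. Turn both catches clockwise, fully to their stops, then draw the slat out by tilting it: bring one end up through the opening while the other is still under its cover. Finish while holding the slat still in the gripper, all of it at least 5 cm above the case's covers and touching nothing else; leave the shaker, canister, tumbler and tin where they stand.

Things in the scene. Friction and masses are not known exactly. Their poses are not given: they have to be found in the camera images.
- case: Fixed brown wooden case, 174 (x) x 354 (y, long way) x 76 mm high; origin: centre of underside. Inside 150 wide, 330 long (end walls at y +-165). Floor 6 thick; cross ribs 12 wide at y +-75, tops at z 22, carry the slat. Fixed covers (z 68 to 76) close the top from each end wall to y +-100, leaving an opening 200 long (y), 150 wide. Long walls 10 thick.
- slat: Loose pale wooden slat, 40 (x) x 250 (y, long way) x 10 mm thick, 0.14 to 0.28 kg; origin: centre of its underside. Starts flat on the case's ribs, its y along the case's y within 0.05 rad, its middle within 30 mm along y and 8 mm along x of the case's centre; one or both ends lie under the covers.
- slat_end_left (a point): Centre of the slat's end face at its +y end (125 mm from the origin, mid thickness).
- slat_end_right (a point): Centre of the slat's end face at its -y end (125 mm from the origin, mid thickness).
- catch_left (a joint): Steel turn catch on the cover at the case's +y end, upright axis at case x 0, y +130 mm. At 0 its flat tongue (22 wide, 6 thick, 75 mm long from the axis) points along case -y, 45 mm over the opening. Turns clockwise seen from above to its stop at 1.4 rad, tongue clear of the opening. Friction 0.06 N m: stays where left. Starts at 0 to 0.25.
- catch_left_grip (a point): Point on the left catch's axis, 105.5 mm above the case's underside, at the height to grip: in the upright fin (12 mm thick, 42 mm long, along the tongue; its top 8 mm higher, the tongue's top 22 mm lower). Turns with the catch; its x axis points along the tongue.
- catch_right (a joint): The like catch at the case's -y end, axis at case x = 0, y = -130 mm; at 0 its tongue points along the case's +y over the opening; turns clockwise seen from above to its stop at 1.4 rad. Starts at 0 to 0.25.
- catch_right_grip (a point): As catch_left_grip, for the right catch.
- salt_shaker: Bystander: glass salt shaker, 44 mm across, 90 mm high, behind the case; origin at the centre of its underside.
- canister: Bystander: white lidded canister, 61 mm across, 61 mm high, behind the case; origin at the centre of its underside.
- tumbler: Bystander: clear tumbler, 81 mm across, 91 mm high, behind the case; origin at the centre of its underside.
- fish_tin: Bystander: flat tin, 63 x 105 x 24 mm, on the strip in front of the sink; origin at the centre of its underside.

How it is judged:
By the outcome, as a careful person would: the job done as asked, in the order asked, and still so for the second after the job is handed in, while the arm keeps its last pose, push and grip.
It also fails if it takes over 56 s, if anything falls off the work surface, if the arm or the gripper's body presses on something with over 40 N, if the wrist force passes 120 N, or if a joint passes its speed limit or range.

## Working session

There is one attempt and no reset: what is moved stays moved. The work goes in short steps, Python scripts to look and compute and a tool call to move; the robot and the scene stay as the last step left them, time stands still between calls to the robot, and variables do not carry over. Pictures are saved under pics/ and viewed, at most 14 in all, crops included, and the job is handed in when it is done.

Besides the shell and the picture viewer there is one more tool, called after "Request:" as name(argument=value, ...) on one line, values as JSON. play_rows: Moves the arm, as the interface text tells. Its arguments: {"type":"object","properties":{"commands":{"type":"array","items":{"type":"array","items":{"type":"number"}}},"hand":{"type":"number"}},"required":["commands"]}

```bash
mkdir -p pics; ls
cat > h.py <<'E'
import numpy as np,cv2
from plant import manip, imaging
from scipy.spatial.transform import Rotation as Ro
def st():
    s=manip.state(); q=s["tool_rot"]; return np.array(s["tool_pos"]),Ro.from_quat([q[1],q[2],q[3],q[0]]).as_matrix(),s
def cam(name):
    p,R,s=st(); f=imaging.grab_frame(name)
    if "mount" in f:
        M=np.array(f["mount"]);C=R@M[:3,3]+p;Rc=R@M[:3,:3]
    else:
        Rw=np.array(f["R"]);C=-Rw.T@np.array(f["t"]);Rc=Rw.T
    return f,C,Rc
def at(f,C,Rc,u,v,z):
    d=Rc@np.array([(u-f["cx"])/f["fx"],(v-f["cy"])/f["fy"],1]); return C+d*(z-C[2])/d[2]
def pix(f,C,Rc,X):
    c=Rc.T@(np.array(X)-C); return np.array([f["cx"]+f["fx"]*c[0]/c[2],f["cy"]+f["fy"]*c[1]/c[2]])
def save(f,n): cv2.imwrite("pics/"+n+".png",cv2.cvtColor(f["image"],cv2.COLOR_RGB2BGR))
E
python3 - <<'E'
from h import *
for n in("scene","wrist"):
    f,C,Rc=cam(n);save(f,n+"0");print(n,C.round(3),Rc.round(3).tolist(),f["fx"])
p,R,s=st();print(s)
E
```

```text
pics
scene [ 0.199 -0.403  0.992] [[0.587, -0.716, 0.377], [-0.81, -0.514, 0.284], [-0.009, -0.472, -0.882]] 539.8249891727796
wrist [0.624 0.071 0.373] [[1.0, 0.001, -0.002], [0.001, -0.958, -0.285], [-0.002, 0.285, -0.958]] 406.30269765039185
{'time': 0.1, 'joint_pos': array([-1.18990159e-01,  5.32901420e-02,  1.61417384e+00,  2.97677332e-05,
        1.47599846e+00, -1.18994736e-01]), 'joint_vel': array([ 0.00195824, -0.00104379, -0.00331979, -0.00070976,  0.00066867,
       -0.00032497]), 'joint_efforts': array([ 6.14647306e-04, -3.94903493e+01, -3.71363103e+01, -4.52310599e-05,
        3.99340541e-03, -4.17574097e-05]), 'tool_pos': array([6.24456566e-01, 7.94607009e-05, 2.44176126e-01]), 'tool_rot': array([-7.44030658e-04,  7.07105860e-01,  7.07107084e-01, -5.66272592e-04]), 'contact_force': array([1.09783041, 0.35808875, 0.09069757]), 'ft_torque': array([-0.00915448,  0.00353875, -0.0324903 ]), 'grasp_force': 0.0, 'gripper_width': 0.9988873621835757}
```

View pics/scene0.png

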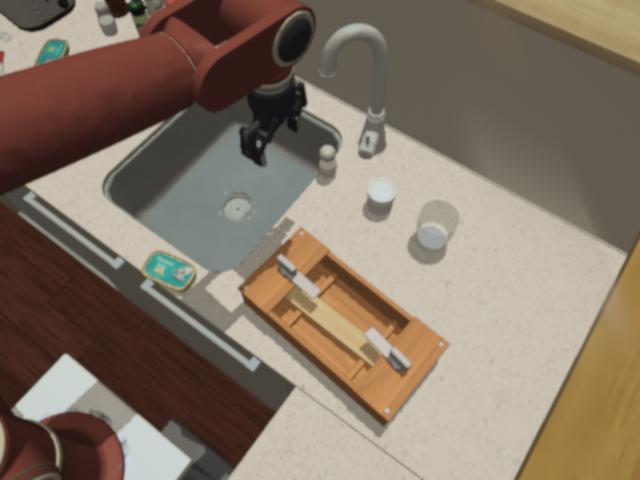

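View pics/wrist0.png

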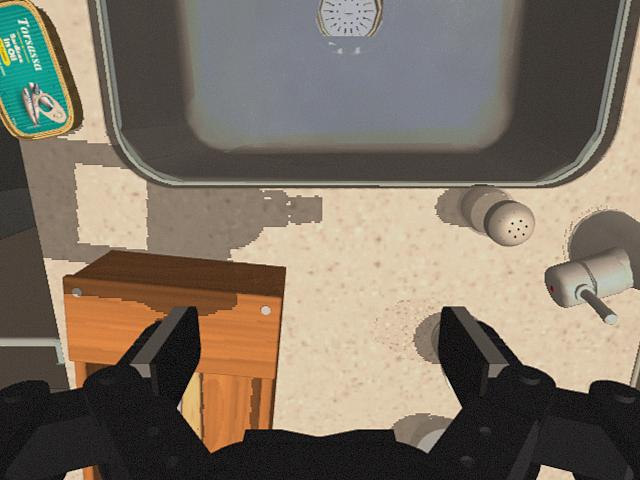

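The scene view shows the case with its +y end at upper left (corners ~(303,231), (242,290), (448,343), (387,415)), with a catch at each end and the slat between them. The wrist view shows the case's +y cover at lower left. I'll zoom in for a fit.

Run:
```python
import cv2
a=cv2.imread("pics/scene0.png")[220:430,230:460]
cv2.imwrite("pics/c1.png",cv2.resize(a,None,fx=2.8,fy=2.8,interpolation=cv2.INTER_CUBIC))
```

```text
(no output)
```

View pics/c1.png

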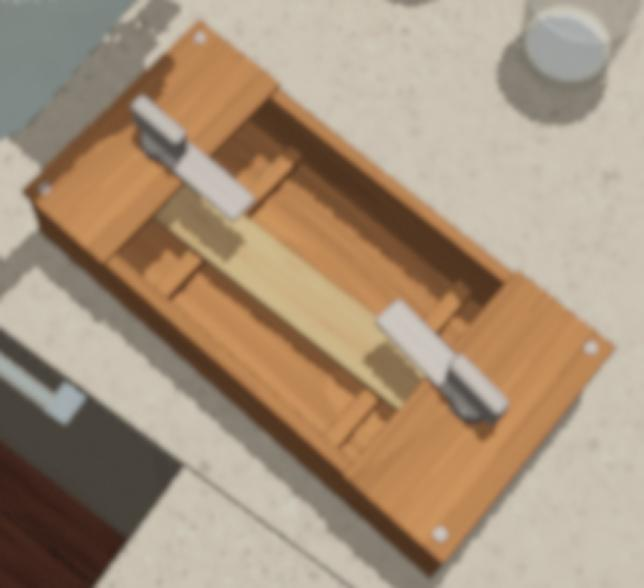

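```bash
cat > fit.py <<'E'
from h import *
from scipy.optimize import least_squares
f,C,Rc=cam("scene")
P=lambda c:(np.array(c)/2.8+[230,220]-[0.3,0.3])
co=[((200,20),(87,177)),((25,190),(-87,177)),((613,348),(87,-177)),((440,553),(-87,-177))]
W=np.array([at(f,C,Rc,*P(a),.076) for a,_ in co]);L=np.array([b for _,b in co])/1e3
def w(x,l):
    c,s=np.cos(x[2]),np.sin(x[2]);return x[:2]+np.array([c*l[0]-s*l[1],s*l[0]+c*l[1]])
r=least_squares(lambda x:np.ravel([w(x,l)-q[:2] for l,q in zip(L,W)]),[.65,-.2,0]);x=r.x
print(x,(r.fun*1e3).round(1))
def loc(u,z):
    q=at(f,C,Rc,*P(u),z)[:2]-x[:2];c,s=np.cos(x[2]),np.sin(x[2]);return (np.array([c*q[0]+s*q[1],-s*q[0]+c*q[1]])*1e3).round(1)
for n,u,z in [("Ltip",(232,216),.0835),("Ltip2",(252,200),.0835),("Lfin a",(140,97),.1135),("Lfin b",(180,142),.1135),("Rtip",(380,318),.0835),("Rtip2",(400,300),.0835),("Rfin a",(460,362),.1135),("Rfin b",(502,405),.1135),("slat f",(157,215),.032),("slat b",(240,215),.032),("slat f2",(403,408),.032),("slat f3",(290,317),.032),("slat b2",(378,308),.032),("slat be",(420,380),.032)]: print(n,loc(u,z))
E
python3 fit.py
```

```text
[ 0.48860504 -0.23355444 -0.1054738 ] [ 2.5  2.4 -1.2  3.9  2.8 -1.8 -4.1 -4.6]
Ltip [-10.6  57.6]
Ltip2 [ 6.2 55.4]
Lfin a [  2.3 149.2]
Lfin b [ -3.8 107.9]
Rtip [  0.4 -56.8]
Rtip2 [ 17.7 -58.6]
Rfin a [   2.2 -114. ]
Rfin b [  -1.6 -148.2]
slat f [-29.4 110.7]
slat b [ 8.3 68.6]
slat f2 [-20.4 -97.6]
slat f3 [-23.2  -4.2]
slat b2 [ 20.1 -43.4]
slat be [  1.  -94.3]
```

Request:
play_rows(commands=[[-34,-20,-4,0,0,0],[-34,-20,-4,0,0,0],[-34,-20,-4,0,0,0],[-34,-20,-4,0,0,0],[-34,-20,-4,0,0,0]])

```text
time: 0.57
tool_pos: [0.5237, -0.1711, 0.2651]
tool_rot: [-0.0, 0.707, 0.707, -0.0]
contact_force: [0.4, 0.1, 0.6]
gripper_width: 0.997
grasp_force: 0.0
```

Request:
play_rows(commands=[[-34,-20,-4,0,0,0],[-30,-16,-4,0,0,6],[0,0,0,0,0,0],[0,0,0,0,0,0]])

```text
time: 0.9
tool_pos: [0.4883, -0.2352, 0.2734]
tool_rot: [0.0, 0.744, 0.668, 0.0]
contact_force: [0.6, 0.7, -1.0]
gripper_width: 1.003
grasp_force: 0.0
```

Run:
```python
from h import *
p,R,s=st();print(p,R.round(3).tolist(),s["time"],s["joint_pos"].round(2))
f,C,Rc=cam("wrist");save(f,"w1");np.savez("w1.npz",C=C,Rc=Rc,k=[f[k] for k in("fx","fy","cx","cy")])
x=[.4886,-.2336,-.1055];c,sn=np.cos(x[2]),np.sin(x[2])
for l in [(87,177,76),(-87,177,76),(87,-177,76),(-87,-177,76),(75,100,76),(-75,100,76),(75,-100,76),(-75,-100,76),(0,130,113.5),(0,-130,113.5)]:
    l=np.array(l)/1e3;print(l,pix(f,C,Rc,[x[0]+c*l[0]-sn*l[1],x[1]+sn*l[0]+c*l[1],l[2]]).round())
```

```text
[ 0.4882823  -0.23523554  0.27338623] [[0.107, 0.994, 0.0], [0.994, -0.107, 0.0], [0.0, 0.0, -1.0]] 0.9 [-0.59 -0.16  1.77  0.    1.53 -0.48]
[0.087 0.177 0.076] [445. -45.]
[-0.087  0.177  0.076] [194. -45.]
[ 0.087 -0.177  0.076] [412. 390.]
[-0.087 -0.177  0.076] [227. 390.]
[0.075 0.1   0.076] [420.  74.]
[-0.075  0.1    0.076] [219.  74.]
[ 0.075 -0.1    0.076] [404. 316.]
[-0.075 -0.1    0.076] [235. 316.]
[0.     0.13   0.1135] [319.  18.]
[ 0.     -0.13    0.1135] [320. 371.]
```

View pics/w1.png

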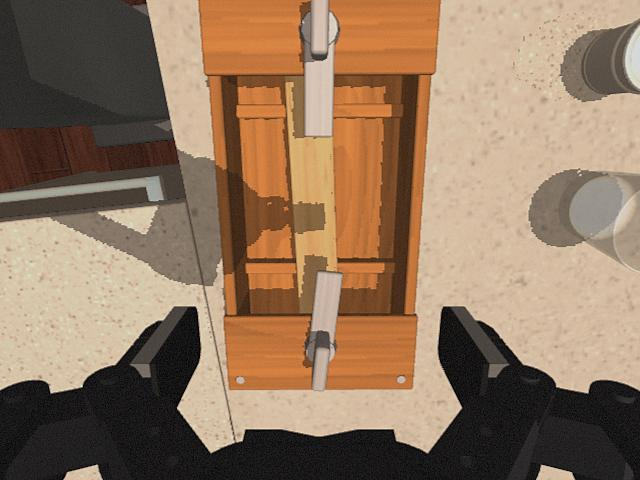

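The wrist view matches the predicted case pose within 2 px. The left catch is at about 0 (tongue tip at (319,135)) and the right at about 0.11 rad (tip at (329,272)). Both slat ends lie under the covers.

Request:
play_rows(commands=[[33,0,15,0,0,0],[33,0,15,0,0,0],[33,0,15,0,0,0],[33,0,15,0,0,0],[0,0,31,0,0,0]], hand=50)

```text
time: 1.37
tool_pos: [0.5052, -0.0972, 0.1845]
tool_rot: [0.002, 0.74, 0.672, 0.002]
contact_force: [0.9, -0.8, 0.6]
gripper_width: 0.587
grasp_force: 0.0
```

Request:
play_rows(commands=[[0,0,30,0,0,0],[0,0,30,0,0,0],[0,0,20,0,0,0],[0,0,0,0,0,0]])

```text
time: 1.7
tool_pos: [0.4992, -0.0996, 0.0964]
tool_rot: [-0.005, 0.742, 0.67, -0.002]
contact_force: [-0.9, 0.6, -0.8]
gripper_width: 0.586
grasp_force: 0.0
```

Request:
play_rows(commands=[[0,0,0,0,0,0],[0,0,0,0,0,0],[0,0,0,0,0,0],[0,0,0,0,0,0],[0,0,0,0,0,0]], hand=0)

```text
time: 2.12
tool_pos: [0.5029, -0.1027, 0.1048]
tool_rot: [-0.0, 0.743, 0.669, -0.0]
contact_force: [-5.4, 1.9, 5.5]
gripper_width: 0.125
grasp_force: 60.1
```

Run:
```python
from h import *
p,R,s=st();print(p,s["time"],s["gripper_width"],s["grasp_force"],s["contact_force"],s["ft_torque"],s["joint_pos"].round(2))
```

```text
[ 0.50290818 -0.10271737  0.10476415] 2.1167 0.12479475589661294 60.10976314544678 [-5.38872424  1.94859788  5.46274507] [ 0.29555396  1.02640992 -0.02176844] [-0.35 -0.08  1.99 -0.    1.23 -0.24]
```

Request:
play_rows(commands=[[0,0,0,0,0,7],[0,0,0,0,0,7],[0,0,0,0,0,7],[0,0,0,0,0,7],[0,0,0,0,0,7]])

```text
time: 2.53
tool_pos: [0.5031, -0.1028, 0.1047]
tool_rot: [0.0, 0.911, 0.412, 0.0]
contact_force: [-4.1, 2.7, 4.9]
gripper_width: 0.125
grasp_force: 60.0
```

Request:
play_rows(commands=[[0,0,0,0,0,7],[0,0,0,0,0,7],[0,0,0,0,0,7],[0,0,0,0,0,7],[0,0,0,0,0,7]])

```text
time: 2.95
tool_pos: [0.5032, -0.103, 0.1048]
tool_rot: [0.0, 0.993, 0.119, 0.0]
contact_force: [-3.8, 1.3, 4.4]
gripper_width: 0.124
grasp_force: 59.9
```

Request:
play_rows(commands=[[0,0,0,0,0,5],[0,0,0,0,0,4],[0,0,0,0,0,2],[0,0,0,0,0,0],[0,0,0,0,0,0]])

```text
time: 3.37
tool_pos: [0.5032, -0.1031, 0.1047]
tool_rot: [0.001, 1.0, 0.027, 0.0]
contact_force: [-5.9, 0.1, 5.9]
gripper_width: 0.126
grasp_force: 60.4
```

Run:
```python
from h import *
p,R,s=st();print(p,R.round(3).tolist(),np.degrees(np.arctan2(R[0,1],R[1,1])),s["time"],s["contact_force"],s["ft_torque"],s["joint_pos"].round(2))
```

```text
[ 0.50323623 -0.10309913  0.10474986] [[0.999, 0.055, 0.001], [0.055, -0.999, -0.001], [0.001, 0.001, -1.0]] 176.87153265027297 3.3667 [-5.94211244  0.08576646  5.92985402] [0.06241708 0.91515475 0.44609524] [-0.35 -0.08  1.99 -0.    1.23  1.17]
```

Request:
play_rows(commands=[[0,0,0,0,0,3],[0,0,0,0,0,0],[0,0,0,0,0,0]])

```text
time: 3.62
tool_pos: [0.5033, -0.1031, 0.1048]
tool_rot: [0.001, 1.0, 0.003, 0.0]
contact_force: [-5.9, 1.0, 7.7]
gripper_width: 0.125
grasp_force: 72.1
```

Run:
```python
from h import *
p,R,s=st();print(p,np.degrees(np.arctan2(R[1,0],R[0,0])),s["time"],s["contact_force"],s["ft_torque"],s["joint_pos"].round(2))
```

```text
[ 0.50325221 -0.10308386  0.10477455] 0.3316170377534651 3.6167 [-5.87698331  0.96950591  7.6852946 ] [0.1628157  0.93751549 1.49850642] [-0.35 -0.08  1.99 -0.    1.23  1.22]
```

Request:
play_rows(commands=[[0,0,0,0,0,-3],[0,0,0,0,0,0],[0,0,0,0,0,0],[0,0,0,0,0,0],[0,0,0,0,0,0]], hand=50)

```text
time: 4.03
tool_pos: [0.5031, -0.1028, 0.1027]
tool_rot: [0.0, 1.0, 0.026, 0.0]
contact_force: [-0.1, 0.0, -0.1]
gripper_width: 0.583
grasp_force: 0.0
```

Request:
play_rows(commands=[[0,0,-20,0,0,0],[0,0,-30,0,0,0],[0,0,-30,0,0,0],[-4,37,0,0,0,0],[-4,37,0,0,0,0]])

```text
time: 4.45
tool_pos: [0.5004, -0.1774, 0.1857]
tool_rot: [0.001, 1.0, 0.028, 0.003]
contact_force: [0.7, 0.2, 0.2]
gripper_width: 0.587
grasp_force: 0.0
```

Request:
play_rows(commands=[[-4,37,0,0,0,0],[-4,37,0,0,0,0],[-4,37,0,0,0,0],[-4,37,0,0,0,0],[-3,36,0,0,0,0]])

```text
time: 4.87
tool_pos: [0.4888, -0.3638, 0.1823]
tool_rot: [0.0, 1.0, 0.026, 0.0]
contact_force: [0.6, 0.3, 0.2]
gripper_width: 0.586
grasp_force: 0.0
```

Request:
play_rows(commands=[[0,0,0,0,0,-7],[0,0,0,0,0,-7],[0,0,0,0,0,-7],[0,0,0,0,0,-7],[0,0,0,0,0,-7]])

```text
time: 5.28
tool_pos: [0.4892, -0.362, 0.1821]
tool_rot: [-0.0, 0.945, 0.328, -0.0]
contact_force: [-0.3, -0.2, -0.4]
gripper_width: 0.584
grasp_force: 0.0
```

Request:
play_rows(commands=[[0,0,0,0,0,-7],[0,0,0,0,0,-7],[0,0,0,0,0,-7],[0,0,0,0,0,-7],[0,0,0,0,0,-7]])

```text
time: 5.7
tool_pos: [0.4893, -0.3618, 0.1822]
tool_rot: [-0.0, 0.802, 0.597, 0.0]
contact_force: [0.5, 1.1, -0.2]
gripper_width: 0.586
grasp_force: 0.0
```

Request:
play_rows(commands=[[0,0,0,0,0,-5],[0,0,0,0,0,0],[0,0,0,0,0,0]])

```text
time: 5.95
tool_pos: [0.4893, -0.3618, 0.1822]
tool_rot: [-0.0, 0.778, 0.628, 0.0]
contact_force: [0.3, 0.3, -0.4]
gripper_width: 0.588
grasp_force: 0.0
```

Run:
```python
from h import *
p,R,s=st();print(p,np.degrees(np.arctan2(R[1,0],R[0,0])),s["time"],s["joint_pos"].round(2))
d=np.array([.476,-.3622,.1035])-p;print(R.T@d*1e3)
f,C,Rc=cam("wrist");save(f,"w2")
```

```text
[ 0.4893098  -0.36178753  0.18220461] 77.8508936447512 5.95 [-0.76  0.06  1.71  0.    1.37 -0.55]
[ -3.21339081 -12.91876814  78.70524365]
```

View pics/w2.png

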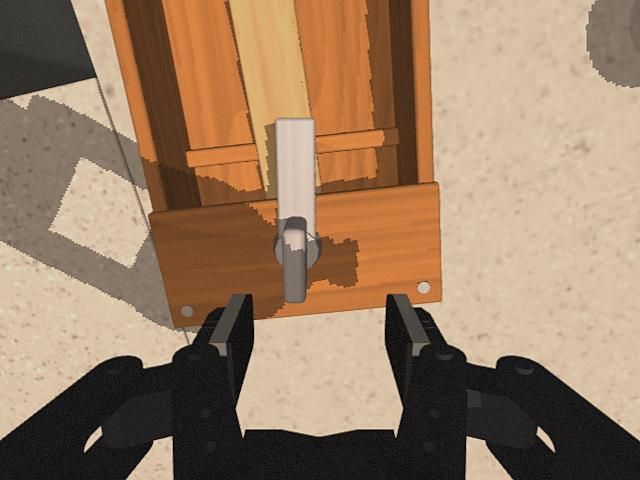

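The right catch's fin is vertical in view at u≈295, against 320 for the jaw centre. That agrees with the computed 13 mm shift.

Request:
play_rows(commands=[[-3,-13,10,0,0,0],[0,0,20,0,0,0],[0,0,20,0,0,0],[0,0,18,0,0,0],[0,0,10,0,0,0]])

```text
time: 6.42
tool_pos: [0.4749, -0.3611, 0.1018]
tool_rot: [-0.002, 0.778, 0.629, -0.0]
contact_force: [-0.1, 1.2, -0.6]
gripper_width: 0.584
grasp_force: 0.0
```

Request:
play_rows(commands=[[0,0,0,0,0,0],[0,0,0,0,0,0],[0,0,0,0,0,0],[0,0,0,0,0,0],[0,0,0,0,0,0]], hand=0)

```text
time: 6.83
tool_pos: [0.4758, -0.3625, 0.1059]
tool_rot: [0.0, 0.777, 0.629, -0.001]
contact_force: [-5.5, 1.1, 2.9]
gripper_width: 0.124
grasp_force: 60.1
```

Request:
play_rows(commands=[[0,0,0,0,0,7],[0,0,0,0,0,7],[0,0,0,0,0,7],[0,0,0,0,0,7],[0,0,0,0,0,7]])

```text
time: 7.25
tool_pos: [0.4754, -0.3623, 0.1059]
tool_rot: [-0.0, 0.931, 0.364, -0.001]
contact_force: [-5.4, 2.7, 4.8]
gripper_width: 0.131
grasp_force: 60.3
```

Request:
play_rows(commands=[[0,0,0,0,0,7],[0,0,0,0,0,7],[0,0,0,0,0,7],[0,0,0,0,0,7],[0,0,0,0,0,7]])

```text
time: 7.67
tool_pos: [0.4752, -0.3619, 0.1059]
tool_rot: [-0.0, 0.998, 0.067, -0.001]
contact_force: [-7.5, 4.1, 5.3]
gripper_width: 0.127
grasp_force: 60.4
```

Request:
play_rows(commands=[[0,0,0,0,0,4],[0,0,0,0,0,3],[0,0,0,0,0,0],[0,0,0,0,0,0]])

```text
time: 8.0
tool_pos: [0.4752, -0.3619, 0.1059]
tool_rot: [0.0, 1.0, 0.011, -0.002]
contact_force: [-7.6, 4.6, 5.9]
gripper_width: 0.123
grasp_force: 66.2
```

Run:
```python
from h import *
p,R,s=st();print(p,np.degrees(np.arctan2(R[1,0],R[0,0])),s["time"],s["contact_force"],s["ft_torque"],s["joint_pos"].round(2))
```

```text
[ 0.47519007 -0.36186218  0.10593801] 1.2298067086868123 8.0 [-7.6261372   4.59961776  5.88305305] [0.53011822 1.2475717  1.27550151] [-0.77  0.11  1.79 -0.    1.24  0.78]
```

Request:
play_rows(commands=[[0,0,0,0,0,-2],[0,0,0,0,0,0],[0,0,0,0,0,0],[0,0,0,0,0,0],[0,0,0,0,0,0]], hand=65)

```text
time: 8.42
tool_pos: [0.4763, -0.3622, 0.1047]
tool_rot: [0.0, 1.0, 0.026, 0.0]
contact_force: [-0.1, -0.0, -0.3]
gripper_width: 0.76
grasp_force: 0.0
```

Request:
play_rows(commands=[[0,0,-30,0,0,0],[0,0,-35,0,0,0],[0,0,-35,0,0,0],[4,-38,0,0,0,0],[4,-38,0,0,0,0]])

```text
time: 8.83
tool_pos: [0.4815, -0.2874, 0.2085]
tool_rot: [0.002, 1.0, 0.024, 0.003]
contact_force: [0.4, 0.8, -0.7]
gripper_width: 0.763
grasp_force: 0.0
```

Request:
play_rows(commands=[[4,-38,0,0,0,0],[1,-14,0,0,0,-7],[0,0,0,0,0,-7],[0,0,0,0,0,-7],[0,0,0,0,0,-7]])

```text
time: 9.25
tool_pos: [0.4825, -0.2329, 0.2045]
tool_rot: [0.0, 0.963, 0.27, 0.0]
contact_force: [-0.8, -0.4, -0.2]
gripper_width: 0.755
grasp_force: 0.0
```

Request:
play_rows(commands=[[0,0,0,0,0,-7],[0,0,0,0,0,-7],[0,0,0,0,0,-7],[0,0,0,0,0,-7],[0,0,0,0,0,-7]])

```text
time: 9.67
tool_pos: [0.4823, -0.2335, 0.2044]
tool_rot: [0.0, 0.837, 0.547, 0.0]
contact_force: [0.1, 0.5, 0.0]
gripper_width: 0.763
grasp_force: 0.0
```

Request:
play_rows(commands=[[0,0,0,0,0,-7],[0,0,0,0,0,-7],[0,0,0,0,0,-4],[0,0,0,0,0,0],[0,0,0,0,0,0]])

```text
time: 10.08
tool_pos: [0.4823, -0.2336, 0.2044]
tool_rot: [0.0, 0.744, 0.668, 0.0]
contact_force: [-0.2, -0.8, 0.2]
gripper_width: 0.765
grasp_force: 0.0
```

Run:
```python
from h import *
p,R,s=st();print(p,np.degrees(np.arctan2(R[1,0],R[0,0])),s["time"],s["joint_pos"].round(2))
f,C,Rc=cam("wrist");save(f,"w3");g,C2,R2=cam("side");save(g,"s3")
np.savez("w3.npz",C=C,Rc=Rc,k=[f[k] for k in("fx","fy","cx","cy")])
a=np.hstack([cv2.imread("pics/w3.png")[:,140:500],cv2.imread("pics/s3.png")[:,:]]);cv2.imwrite("pics/ws3.png",cv2.resize(a,(800,384),interpolation=cv2.INTER_AREA))
print(C2,pix(g,C2,R2,[.489,-.233,.076]))
```

```text
[ 0.4823065  -0.23355996  0.20438528] 83.87147556609402 10.0833 [-0.59 -0.13  1.86  0.    1.41 -0.48]
[0.28010186 0.60116948 0.6096835 ] [371.80557216 229.34556331]
```

View pics/w3.png

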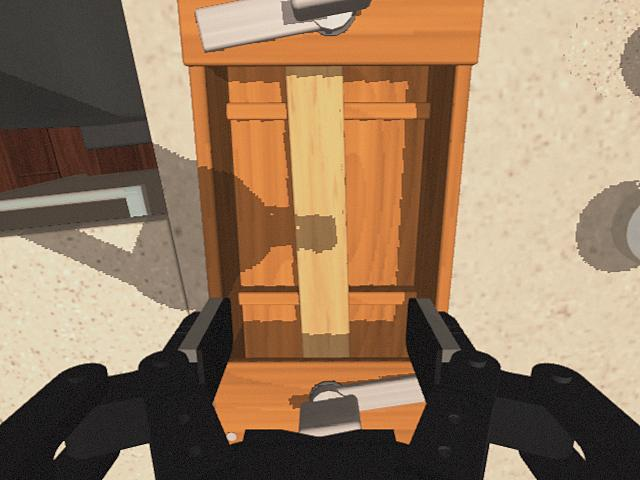

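View pics/s3.png

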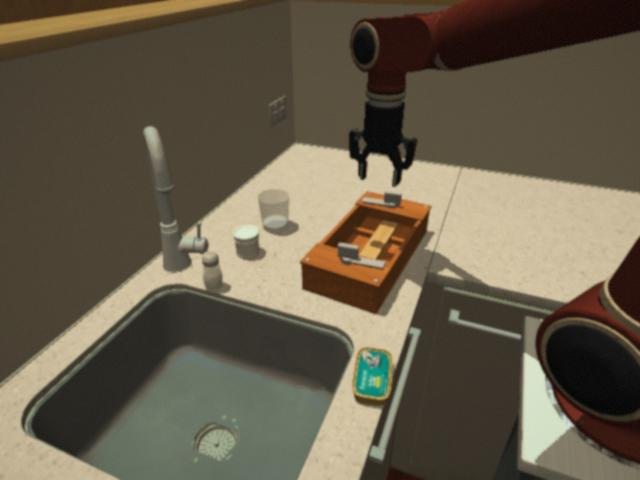

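Both catches are turned sideways: the left tongue points to front-left, the right one to the back. The slat's edges run (287,66)→(302,357) and (342,66)→(349,357), with both ends still hidden.

Run:
```python
from h import *
p,R,s=st();d=np.load("w3.npz");f=dict(zip(("fx","fy","cx","cy"),d["k"]))
x=np.array([.4886,-.2336]);c,sn=np.cos(-.1055),np.sin(-.1055);A=np.array([[c,sn],[-sn,c]])
for u in[(287,66),(342,66),(302,357),(349,357),(183,65),(481,65),(448,200),(204,200)]:
    z=.032 if 280<u[0]<350 else .076
    q=at(f,d["C"],d["Rc"],*u,z);print(u,(A@(q[:2]-x)*1e3).round(1),"tool",(R.T@(q-p)*1e3).round(1))
```

```text
(287, 66) [-28.5 104. ] tool [104.6 -22.3 172.3]
(342, 66) [  9.3 104. ] tool [104.6  15.5 172.3]
(302, 357) [ -21.  -124.4] tool [-123.8  -14.7  172.3]
(349, 357) [  18.8 -124.5] tool [-123.8   25.1  172.3]
(183, 65) [-86.2  99.7] tool [100.2 -80.  128.3]
(481, 65) [88.4 99.6] tool [100.3  94.6 128.3]
(448, 200) [76.3 19.3] tool [ 20.   82.5 128.3]
(204, 200) [-80.4  19.4] tool [ 20.  -74.2 128.3]
```

Request:
play_rows(commands=[[18,0,30,0,0,-2.2],[0,0,35,0,0,0],[0,0,35,0,0,0],[0,0,30,0,0,0],[0,0,20,0,0,0]])

```text
time: 10.6
tool_pos: [0.4824, -0.2144, 0.0508]
tool_rot: [-0.002, 0.731, 0.683, -0.001]
contact_force: [-0.4, -0.4, 0.5]
gripper_width: 0.764
grasp_force: 0.0
```

Request:
play_rows(commands=[[0,0,12,0,0,0],[0,0,8,0,0,0],[0,0,5,0,0,0],[0,0,0,0,0,0],[0,0,0,0,0,0]])

```text
time: 11.02
tool_pos: [0.4851, -0.2162, 0.0305]
tool_rot: [0.001, 0.73, 0.683, 0.0]
contact_force: [0.3, 0.6, 0.7]
gripper_width: 0.761
grasp_force: 0.0
```

Request:
play_rows(commands=[[0,0,0,0,0,0],[0,0,0,0,0,0],[0,0,0,0,0,0],[0,0,0,0,0,0],[0,0,0,0,0,0]], hand=10)

```text
time: 11.43
tool_pos: [0.4854, -0.2164, 0.031]
tool_rot: [0.002, 0.73, 0.683, 0.0]
contact_force: [0.2, 0.9, 5.7]
gripper_width: 0.451
grasp_force: 61.2
```

Run:
```python
from h import *
p,R,s=st();print(p,np.degrees(np.arctan2(R[1,0],R[0,0])),s["time"],s["gripper_width"],s["contact_force"],s["ft_torque"],s["joint_pos"].round(2))
```

```text
[ 0.48537694 -0.21635747  0.03103855] 86.19929131569138 11.4333 0.4508344372249276 [0.2214885  0.90289568 5.72640427] [0.0355093  0.08368689 0.0089269 ] [-0.56  0.07  1.98 -0.    1.09 -0.49]
```

Request:
play_rows(commands=[[0,0,0,0,0,0],[0,0,0,0,0,0],[0,0,3,0,0,0],[0,0,3,0,0,0],[0,0,0,0,0,0]], hand=55)

```text
time: 11.85
tool_pos: [0.4833, -0.2151, 0.022]
tool_rot: [-0.001, 0.73, 0.683, -0.0]
contact_force: [-1.1, -0.0, -0.2]
gripper_width: 0.647
grasp_force: 0.0
```

Request:
play_rows(commands=[[0,0,0,0,0,0],[0,0,0,0,0,0],[0,0,0,0,0,0],[0,0,0,0,0,0],[0,0,0,0,0,0]], hand=10)

```text
time: 12.27
tool_pos: [0.484, -0.2155, 0.0231]
tool_rot: [-0.0, 0.73, 0.683, -0.0]
contact_force: [0.0, -0.6, -1.6]
gripper_width: 0.453
grasp_force: 60.4
```

Request:
play_rows(commands=[[0,0,-4,0,0,0],[0,0,-4,0,0,0],[0,0,-4,0,0,0],[0,0,0,0,0,0],[0,0,0,0,0,0]])

```text
time: 12.68
tool_pos: [0.4845, -0.2158, 0.0359]
tool_rot: [0.001, 0.73, 0.683, 0.0]
contact_force: [0.6, 0.7, -1.4]
gripper_width: 0.453
grasp_force: 60.4
```

Run:
```python
from h import *
p,R,s=st();print(p,s["time"],s["gripper_width"],s["contact_force"],s["ft_torque"])
f,C,Rc=cam("wrist");save(f,"w4")
```

```text
[ 0.48451667 -0.21583413  0.03594398] 12.6833 0.4530729880757501 [ 0.62515539  0.66923543 -1.3651797 ] [ 0.02370662 -0.03278093  0.0069959 ]
```

View pics/w4.png

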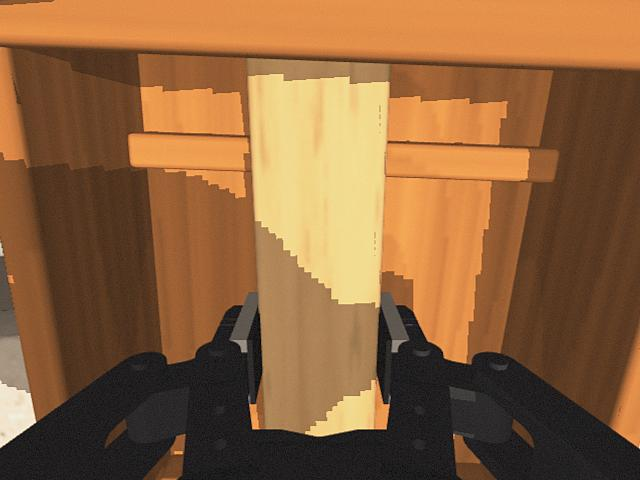

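The slat is gripped and lifted off the ribs. I'll slide it toward −y and watch the force.

Request:
play_rows(commands=[[-4,0,0,0,0,0],[-4,0,0,0,0,0],[-4,0,0,0,0,0],[0,0,0,0,0,0],[0,0,0,0,0,0]])

```text
time: 13.15
tool_pos: [0.4833, -0.2279, 0.0352]
tool_rot: [-0.0, 0.73, 0.683, -0.0]
contact_force: [0.6, -0.6, -0.9]
gripper_width: 0.455
grasp_force: 60.4
```

Request:
play_rows(commands=[[-4,0,0,0,0,0],[-4,0,0,0,0,0],[0,0,0,0,0,0],[0,0,0,0,0,0]])

```text
time: 13.48
tool_pos: [0.4828, -0.2358, 0.0353]
tool_rot: [0.0, 0.73, 0.683, 0.0]
contact_force: [0.4, 0.8, -1.7]
gripper_width: 0.453
grasp_force: 60.4
```

Request:
play_rows(commands=[[-4,0,0,0,0,0],[-3,0,0,0,0,0],[0,0,0,0,0,0],[0,0,0,0,0,0]])

```text
time: 13.82
tool_pos: [0.4824, -0.2428, 0.0354]
tool_rot: [0.0, 0.73, 0.683, 0.0]
contact_force: [0.1, 0.1, -0.6]
gripper_width: 0.452
grasp_force: 60.4
```

Run:
```python
from h import *
F=[]
p,R,s=st();print(p,s["time"],s["gripper_width"],s["contact_force"],s["ft_torque"])
f,C,Rc=cam("wrist");save(f,"w5")
c=np.array([.4886,-.2336,.076]);a=-.1055
for y in(.100,.085,.09):print(y,[pix(f,C,Rc,[c[0]+np.cos(a)*x-np.sin(a)*y,c[1]+np.sin(a)*x+np.cos(a)*y,.076 if y==.1 else .045]).round() for x in(-.028,.012)])
```

```text
[ 0.48237775 -0.24275907  0.03536133] 13.8167 0.4521276047266 [ 0.12736943  0.056526   -0.56613875] [-0.00283558  0.01032754 -0.04637546]
0.1 [array([ 219., -111.]), array([ 440., -101.])]
0.085 [array([248.,  20.]), array([400.,  27.])]
0.09 [array([248.,  -1.]), array([402.,   6.])]
```

View pics/w5.png

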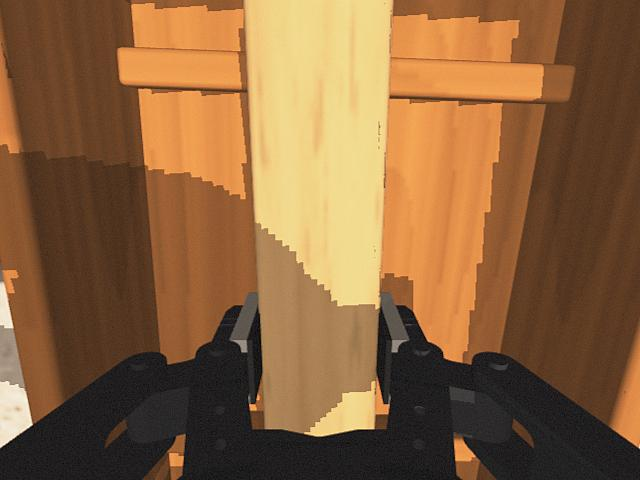

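No wall contact yet, and the +y end is now just short of the cover edge. Next I'll ease on a little and tilt the +y end up.

Request:
play_rows(commands=[[-3,0,0,0,0,0],[0,0,0,0,0,0],[0,0,-6,0,3,0],[0,0,-6,0,3,0],[0,0,0,0,0,0]])

```text
time: 14.28
tool_pos: [0.483, -0.2476, 0.0486]
tool_rot: [-0.035, 0.73, 0.682, 0.039]
contact_force: [-0.2, -0.7, -1.1]
gripper_width: 0.455
grasp_force: 60.5
```

Request:
play_rows(commands=[[0.5,0,-6,0,3,0],[0.5,0,-6,0,3,0],[0,0,0,0,0,0],[0,0,0,0,0,0]])

```text
time: 14.62
tool_pos: [0.4822, -0.247, 0.0592]
tool_rot: [-0.071, 0.727, 0.679, 0.076]
contact_force: [-0.0, 0.2, -1.7]
gripper_width: 0.455
grasp_force: 60.5
```

Run:
```python
from h import *
p,R,s=st();print(p,R.round(3).tolist(),s["time"],s["gripper_width"],s["contact_force"],s["ft_torque"],s["joint_pos"].round(2))
f,C,Rc=cam("wrist");save(f,"w6")
```

```text
[ 0.4821551  -0.24698317  0.05921701] [[0.066, 0.998, 0.014], [0.976, -0.067, 0.205], [0.206, 0.0, -0.979]] 14.6167 0.4545588072937612 [-0.01060899  0.20854688 -1.71148732] [-0.15203081 -0.05905978 -0.00330444] [-0.69  0.11  1.89  0.18  1.26 -0.69]
```

View pics/w6.png

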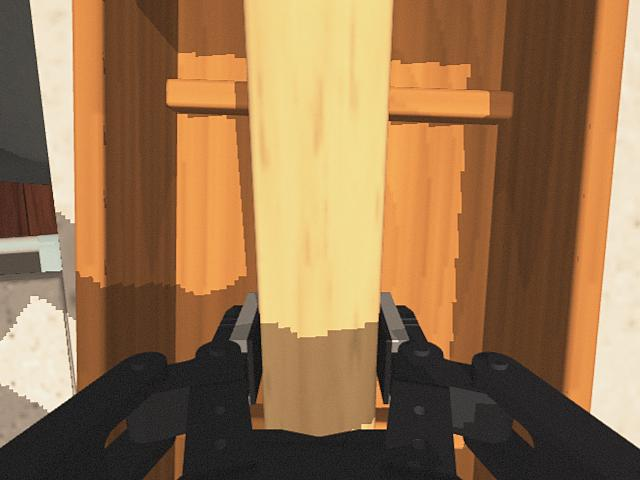

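Tilting is free of contact. I'll go on, then draw it out along the slat.

Request:
play_rows(commands=[[1,0,-6,0,3,0],[1,0,-6,0,3,0],[1.5,0,-6,0,3,0],[1.5,0,-6,0,3,0],[0,0,0,0,0,0]])

```text
time: 15.08
tool_pos: [0.4821, -0.2494, 0.0838]
tool_rot: [-0.142, 0.715, 0.668, 0.151]
contact_force: [0.4, 0.4, -1.0]
gripper_width: 0.455
grasp_force: 60.5
```

Request:
play_rows(commands=[[8,0,-4,0,0,0],[12,0,-4,0,0,0],[15,0,-4,0,0,0],[15,0,-2,0,0,0],[0,0,0,0,0,0]])

```text
time: 15.5
tool_pos: [0.485, -0.2051, 0.1185]
tool_rot: [-0.142, 0.713, 0.669, 0.152]
contact_force: [0.4, 2.6, -3.9]
gripper_width: 0.457
grasp_force: 60.7
```

Run:
```python
from h import *
p,R,s=st();print(p,R.round(3).tolist(),s["time"],s["gripper_width"],s["contact_force"],s["ft_torque"],s["joint_pos"].round(2))
c=np.array([.4886,-.2336]);a=-.1055
for o in(15,25,40):
    for e in(-125,125):
        q=p+R@np.array([(e-o)/1e3,0,0]);v=q[:2]-c;print(o,e,"case y",(-np.sin(a)*v[0]+np.cos(a)*v[1])*1e3,"z",q[2]*1e3)
```

```text
[ 0.48500291 -0.20514696  0.11848171] [[0.057, 0.998, 0.027], [0.911, -0.063, 0.407], [0.408, 0.001, -0.913]] 15.5 0.456984124114368 [ 0.39303787  2.5877087  -3.94855481] [ 0.27304665 -0.09753312 -0.03050456] [-0.71  0.07  1.86  0.33  1.48 -0.72]
15 -125 case y -99.80148908108552 z 61.398552431606205
15 125 case y 128.26555562611583 z 163.33276389162748
25 -125 case y -108.92417086937357 z 57.321183973205365
25 125 case y 119.14287383782778 z 159.25539543322665
40 -125 case y -122.60819355180567 z 51.20513128560408
40 125 case y 105.4588511553957 z 153.13934274562536
```

A light touch: the slat's top is meeting the −y cover's lip (Fz −4 N). I'll lower it a little and move horizontally toward +y.

Request:
play_rows(commands=[[-2,0,5,0,0,0],[-2,0,5,0,0,0],[0,0,0,0,0,0],[9,0,4,0,0,0],[0,0,0,0,0,0]])

```text
time: 15.92
tool_pos: [0.485, -0.1972, 0.1056]
tool_rot: [-0.143, 0.714, 0.668, 0.152]
contact_force: [0.5, 0.5, -2.1]
gripper_width: 0.456
grasp_force: 60.9
```

Request:
play_rows(commands=[[11,0,5,0,0,0],[11,0,5,0,0,0],[11,0,5,0,0,0],[0,0,0,0,0,0],[0,0,0,0,0,0]])

```text
time: 16.33
tool_pos: [0.4876, -0.1611, 0.1058]
tool_rot: [-0.142, 0.714, 0.669, 0.152]
contact_force: [-0.1, 0.6, -1.8]
gripper_width: 0.453
grasp_force: 60.9
```

Run:
```python
from h import *
p,R,s=st();print(p,s["time"],s["gripper_width"],s["contact_force"],s["ft_torque"],s["joint_pos"].round(2))
f,C,Rc=cam("wrist");save(f,"w7");f,C,Rc=cam("scene");save(f,"sc7")
a=np.hstack([cv2.imread("pics/w7.png"),cv2.imread("pics/sc7.png")]);cv2.imwrite("pics/ws7.png",cv2.resize(a,(800,300),interpolation=cv2.INTER_AREA))
```

```text
[ 0.48760287 -0.16114969  0.1058153 ] 16.3333 0.45329506855420953 [-0.10681771  0.58899915 -1.82157864] [-0.29013261  0.01131135  0.00412257] [-0.65  0.04  1.92  0.35  1.44 -0.67]
```

View pics/ws7.png

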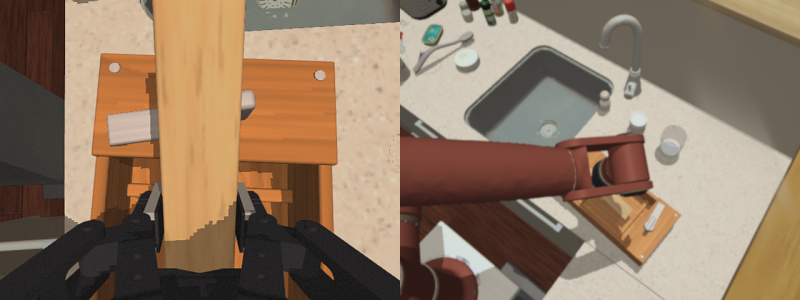

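The slat is free: the scene picture shows its −y end inside the opening, clear of the right cover. Next, straight up.

Request:
play_rows(commands=[[8,0,-18,0,0,0],[12,0,-27,0,0,0],[12,0,-27,0,0,0],[12,0,-27,0,0,0],[12,0,-27,0,0,0]])

```text
time: 16.85
tool_pos: [0.4875, -0.1626, 0.2451]
tool_rot: [-0.142, 0.714, 0.668, 0.152]
contact_force: [1.3, -0.2, -2.8]
gripper_width: 0.455
grasp_force: 60.9
```

Request:
play_rows(commands=[[6,0,-13,0,0,0],[0,0,0,0,-4,0],[0,0,0,0,-4,0],[0,0,0,0,-4,0],[0,0,0,0,-4,0]])

```text
time: 17.27
tool_pos: [0.4876, -0.1626, 0.2577]
tool_rot: [-0.047, 0.729, 0.681, 0.05]
contact_force: [1.1, -0.4, -2.2]
gripper_width: 0.458
grasp_force: 61.0
```

Request:
play_rows(commands=[[0,0,0,0,-4,0],[0,0,0,0,0,0],[0,0,0,0,0,0],[0,0,0,0,0,0],[0,0,0,0,0,0]])

```text
time: 17.68
tool_pos: [0.4875, -0.1625, 0.2575]
tool_rot: [-0.025, 0.73, 0.682, 0.026]
contact_force: [0.1, 0.1, -2.4]
gripper_width: 0.456
grasp_force: 61.0
```

Run:
```python
from h import *
p,R,s=st();print(p,R[2].round(3),s["time"],s["gripper_width"],s["grasp_force"],s["contact_force"],s["ft_torque"],abs(s["joint_vel"]).max())
f,C,Rc=cam("side");save(f,"s8");f,C,Rc=cam("scene");save(f,"sc8")
a=np.hstack([cv2.imread("pics/s8.png"),cv2.imread("pics/sc8.png")]);cv2.imwrite("pics/ws8.png",cv2.resize(a,(800,300),interpolation=cv2.INTER_AREA))
```

```text
[ 0.48750398 -0.16253753  0.25745883] [ 0.071 -0.001 -0.997] 17.6833 0.45599163129914266 60.97944974899292 [ 0.06796178  0.07609153 -2.37551089] [ 0.03175508 -0.03852376  0.08110635] 0.004997254344125877
```

View pics/ws8.png

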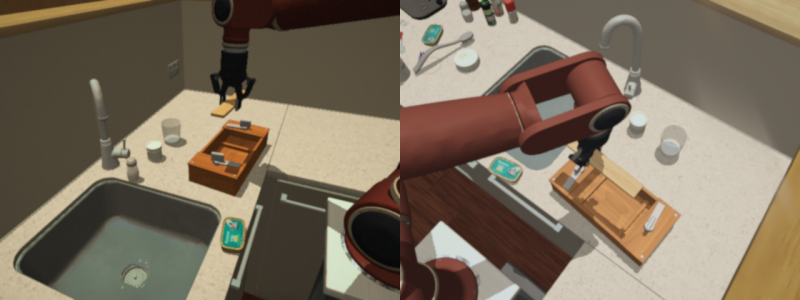

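```bash
python3 -c "
from plant import manip
print(manip.job_done())"
```

```text
the job is handed in; nothing more can be done
None
```

I turned both catches clockwise to their stops and drew the slat out tilted, with one light touch (about 4 N) on the −y cover's lip. It is now held still about 0.16 m above the covers, the bystanders were not touched, and I handed the job in at about 18 s; no verdict was returned.

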